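# Move the battery pack from the charger to the portable tester

## Task

The battery pack in the low charger is charged: press the charger's catch tongue gently so that the pack pops loose, slide it out of the charger's rails and slide it into the rails on top of the taller tester until the tester's catch snaps up and holds it. Feel for the end of the slide, because the depth at which it clicks differs from one tester to the next; never ram the pack or lean hard on either dock (30 N is too much), then let go and leave everything else on the bench where it is.

Things in the scene. Friction and masses are not known exactly. Their poses are not given: they have to be found in the camera images.
- pack: Black battery pack, 0.16 kg. Block 70 long (its x) x 40 wide (y), upright sides from 10 to 46 mm above the origin, which is mid-length, mid-width on the underside. Its grey sole, 6 thick, 56 wide, runs under the docks' lips. Starts latched in the charger, its x along the charger's, origin at charger x = 24, z = 50 mm. Grip the block's sides from above; the front (+x) goes in first.
- pack_front (a point): Middle of the sole's front edge, on the underside, 35 mm ahead of the pack's origin. Here a latch bar, 10 mm long, closes the front of a 30 mm wide groove in the sole; the docks' catches snap up behind this bar.
- charger: Low grey plastic charger, 100 wide, 38 high, fixed. Origin on the bench under the mouth of its rails, +x the (level) way in, y across, z up. A black ejector in its back stop (stop face at x = 62.5, block to x = 83 and z = 94) pushes the freed pack out 8 mm with 4 N. Then slide it towards -x until its front is clear of the lips and guides (pack origin at x = -47) before lifting.
- charger_mouth (a point): Middle of the charger's rail floor at the mouth, z = 50 mm. Floor from x = -50 to 72, a slot along its middle. Steel lips x = 0 to 60: underside 7.5, top 12.5 mm above the floor, 41.5 apart, 78.5 over the outside; walls under them 58.5 apart. Flared guides from x = -24 to 0, as high as the lips.
- charger_pad (a point): Middle of the top of the charger's catch tongue: black ribbed pad 34 long (x) x 32 wide, sticking out freely in front of the dock at charger x = -89 to -55, top at z = 49 mm. Pressed straight down it moves the catch; the point moves with it.
- charger_catch (a joint): Travel of the charger's catch, m: 0 = up (holding), 0.008 = fully down. Frees the pack from about 0.0055. Spring 2 N rising to 3.2 N, plus about 1 N of rubbing against the pack, so 3 to 5 N frees it. It springs up when let go.
- tester: Taller white portable tester, 132 wide, 78 high, screen and knobs at its front, fixed. Origin on the bench under the mouth of its rails, +x the way in. Its back stop (rubber-faced), ejector and catch stand at a depth that differs by up to 20 mm between starts: the pack latches with its origin somewhere from x = 24 to 44 mm, and meets the hard stop 3.5 mm farther in.
- tester_mouth (a point): Middle of the tester's rail floor at the mouth, z = 90 mm; rails as on the charger. Set the pack on the floor in front of the lips (pack origin at about x = -46) and slide it in. That takes 1 to 7 N (catch ramp, then the ejector over the last 10 mm), seldom 10; a steep rise with the catch up means the hard stop. The catch tongue in front is 1 mm lower than the floor.
- tester_catch (a joint): Travel of the tester's catch, m: 0 = up, 0.008 = fully down. The pack's latch bar pushes it down about 0.004 to 0.0055 over the last 25 mm or so of the slide; it snaps back to 0 when the pack is latched.
- board: Bystander: green circuit board 100 x 70, 17 high.
- adapter: Bystander: off-white plug adapter with steel flange, 60 x 54 x 18.
- screwdriver: Bystander: screwdriver 160 long, lying.
- multimeter: Bystander: black hand multimeter 150 x 75 x 44, lying face up.
- mug: Bystander: blue mug, 80 wide, 90 high.
- spool: Bystander: wire spool 60 wide, 40 high, standing on its flange.
There are look-alikes about, which are no part of the job. What is shaped like the pack but green or orange is not meant.

How it is judged (in metres and radians):
On the way, in this order (a step that is already met when the one before it is completed fails the run):
1. the charger's catch is pressed down and the pack pops loose (moves at least 4 mm out of the charger) (value of joint charger_catch above 0.003 m and x of pack in the frame of charger below 0.02 m), for 0.05 s.
2. the pack is out of the charger (horizontal distance between pack and charger above 0.12 m), for 0.1 s.
At the end, for the whole second after the job is handed in: The pack sits in the tester's rails, front first: its origin at tester x = 20.5 to 50 mm, within 3 mm sideways and in height (z = 90 mm) and 0.06 rad of straight, with the tester's catch up (within 1.5 mm) behind its latch bar, at rest and released (x of pack in the frame of tester between 0.0205 and 0.05 m and y of pack in the frame of tester between -0.003 and 0.003 m and z of pack in the frame of tester between 0.087 and 0.093 m and angle between the x axis of pack and the x axis of tester, either way round below 0.06 rad and value of joint tester_catch below 0.0015 m and linear speed of pack below 0.01 m/s); the robot touches nothing.
It fails at once if the pack is forced against the charger (over 30 N) (contact force between pack and charger above 30 N).
It fails at once if the pack is forced against the tester (over 30 N) (contact force between pack and tester above 30 N).
It fails at once if the robot presses on the charger or the tester with over 30 N (contact force between any of the arm, the fingers and charger above 30 N or contact force between any of the arm, the fingers and tester above 30 N).
It fails at once if a bystander is shifted by over 30 mm (distance of any of board, adapter, screwdriver, multimeter, mug, spool from where it was at the start of the episode above 0.03 m).
It also fails if it takes over 56 s, if anything falls off the work surface, if the arm or the gripper's body presses on something with over 40 N, if the wrist force passes 120 N, or if a joint passes its speed limit or range.

## Robot

A 6-joint arm with a two-finger parallel gripper is mounted at the origin on the work surface. World frame = base frame: x ahead of the robot, y to its left, z up, the work surface at z = 0. Lengths are in mm, angles in rad, forces in N, time in s.
With the tool pointing down it reaches from about 300 to 850 mm from the base axis. Payload 4.2 kg.
Tool frame: the origin (TCP) lies midway between the tips of the shut fingers; the grasp point (between the pads) lies manip.grip_depth behind it (manip.grip_depth is the distance from the TCP to the grasp point, in mm); z points along the fingers, y is the line along which they close (so a half turn about z gives the same grasp; the last joint's range is limited). The gripper opens to 91 mm and grips with 3 to 60 N. Pads are 32 mm wide; open, the fingers measure 118 mm over their backs; the gripper's body (76 mm by 178 mm) begins 60 mm behind the grasp point.
Start: joints at [-1.191, 0.32, 1.565, -0, 1.257, -0.02], TCP at [223.814, -529.67, 213.976] pointing down, gripper open.
Joint ranges: [-3.11, 3.11], [-0.84, 2.01], [0.21, 2.61], [-1.34, 4.49], [0.05, 2.63], [-2.56, 2.56]. Speed limits (rad/s): [2.57, 2.57, 3.14, 3.14, 3.14, 3.14].

## Interface

Orientations are given as [roll, pitch, yaw] about the fixed x, y, z axes, in that order (R = Rz(yaw) Ry(pitch) Rx(roll)).
In Python, from rig import telemetry, eyes, job, manip gives the robot as it stands.
- The arm moves only by the shell command python3 -m handwheel 'ROWS'. ROWS is a JSON object of lists of equal length, an entry for each row: "gripper": the closure, from -1 (fully open) to 1 (shut); "dp": the shift along the tool's x, y, z in m, a list of three; "yaw": the turn about the tool's z in degrees. A call has 1 to 12 rows; each row shifts and turns the commanded pose from where the row before left it, along the tool's axes as they then stand; what a row does not reach is not made up. A row lasts 1/10 s, in which the tool goes at most 50 mm and 8.59 degrees, less where a joint would pass 70% of its speed; a pose out of reach is approached as far as the arm can. A call with a gripper value outside its range is refused whole. The fingers move at their own pace and stop on an object; the grip force is fixed at half the most. Time passes only in rows, so rows that do not move let the fingers close. It gives the time, the measured TCP pose, the force, the opening and the grip force at its end, in the units of the state.
- telemetry.get_state(): the state, without advancing time (a new reading comes with each control period).
- eyes.grab_frame(name): name is "scene" or "top"; returns a dict with "image" (384x512x3 uint8, red, green, blue), "z_map" (384x512 float32, mm along the optical axis (not along the pixel's ray), 0 where there is no reading), "fx", "fy", "cx", "cy" (pixels), "dist" ([k1, k2, p1, p2, k3] as OpenCV has them; the pictures are not rectified), "rvec" (rotation vector, rad) and "tvec" (3), from world to camera coordinates, as OpenCV has them. Camera axes: x right, y down, z forward; pixel columns grow to the right and rows downward; lengths in mm; the calibration is good to about 2 mm. A picture is of the moment at which its call begins.
- job.close_job(): hands the job in; it is judged then, once.
The state is a dict: "time": time; "joint_pos": joint angles; "joint_vel": joint speeds; "joint_torque": joint torques, N m; "tool_pos": TCP position; "tool_rot": TCP orientation; "wrist_force": force on the tool from outside, world axes, zero at the start; "wrist_torque": the same for the moment, N m; "gripper_width": opening from 0.0 (shut) to 1.0 (fully open); "grip_force": force on a finger pad.
Only numpy, scipy, OpenCV 4.12 (cv2) and the standard library are available. Lean on these libraries where they do the work, as an engineer would, in place of code of your own. Each camera call takes 0.05 s, during which the arm holds its last target. There are 200 camera calls.

## Working session

There is one attempt and no reset: what is moved stays moved. The work goes in short steps, Python scripts to look and compute and a shell command to move; the robot and the scene stay as the last step left them, time stands still between calls to the robot, and variables do not carry over. Pictures are saved under pics/ and viewed, at most 10 in all, crops included, and the job is handed in when it is done.

```bash
mkdir -p pics; cat > h.py <<'E'
import numpy as np, cv2
from rig import telemetry, eyes, job, manip
def grab(n):
    f=eyes.grab_frame(n); f['K']=np.array([[f['fx'],0,f['cx']],[0,f['fy'],f['cy']],[0,0,1]]); f['R']=cv2.Rodrigues(np.array(f['rvec'],float))[0]; f['t']=np.array(f['tvec'],float).reshape(3); return f
def ray(f,uv):
    p=cv2.undistortPoints(np.array(uv,float).reshape(-1,1,2),f['K'],np.array(f['dist'],float)).reshape(-1,2)
    return np.c_[p,np.ones(len(p))]
def onplane(f,uv,z):
    d=ray(f,uv)@f['R']; c=-f['R'].T@f['t']; return c+d*((z-c[2])/d[:,2])[:,None]
def cloud(f):
    h,w=f['z_map'].shape; u,v=np.meshgrid(np.arange(w),np.arange(h)); d=ray(f,np.c_[u.ravel(),v.ravel()])
    P=(d*f['z_map'].reshape(-1,1)-f['t'])@f['R']; return P.reshape(h,w,3)
E
python3 - <<'E'
from h import *
import pickle
for n in('scene','top'):
    f=grab(n); pickle.dump(f,open(n+'.pkl','wb')); cv2.imwrite(f'pics/{n}0.png',cv2.resize(f['image'][...,::-1],(800,600),interpolation=cv2.INTER_CUBIC)); print(n,-f['R'].T@f['t'],f['R'][2])
print(manip.grip_depth,telemetry.get_state())
E
```

```text
scene [1549.71878875 -397.87062246 1341.26437762] [-0.59126839  0.23134667 -0.77258036]
top [ 438.93347039  -18.57153329 1378.89893624] [ 0.10442151  0.00991635 -0.99448369]
18.8 {'time': 0.1, 'joint_pos': array([-1.19100605e+00,  3.20245661e-01,  1.56552522e+00, -1.84559426e-06,
        1.25741353e+00, -1.99965303e-02]), 'joint_vel': array([-0.0004148 , -0.0018877 , -0.00203317, -0.00193406,  0.00072476,
       -0.00076011]), 'joint_torque': array([-3.99924338e-04, -4.13334024e+01, -2.32508683e+01,  7.28320400e-02,
        4.21838521e-02, -5.08653318e-05]), 'tool_pos': array([ 223.64070206, -529.24626663,  213.20654818]), 'tool_rot': array([-3.14000118e+00, -3.00730070e-05,  3.99787355e-01]), 'wrist_force': array([-0.77513852, -0.06751795,  0.47018265]), 'wrist_torque': array([0.0317667 , 0.00552115, 0.03178832]), 'grip_force': 0.0, 'gripper_width': 1.0044503875683162}
```

View pics/top0.png

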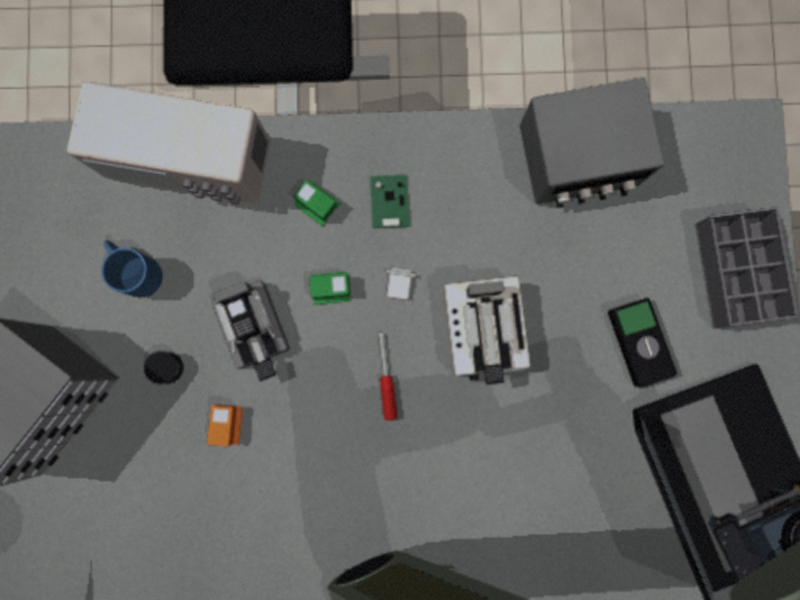

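View pics/scene0.png

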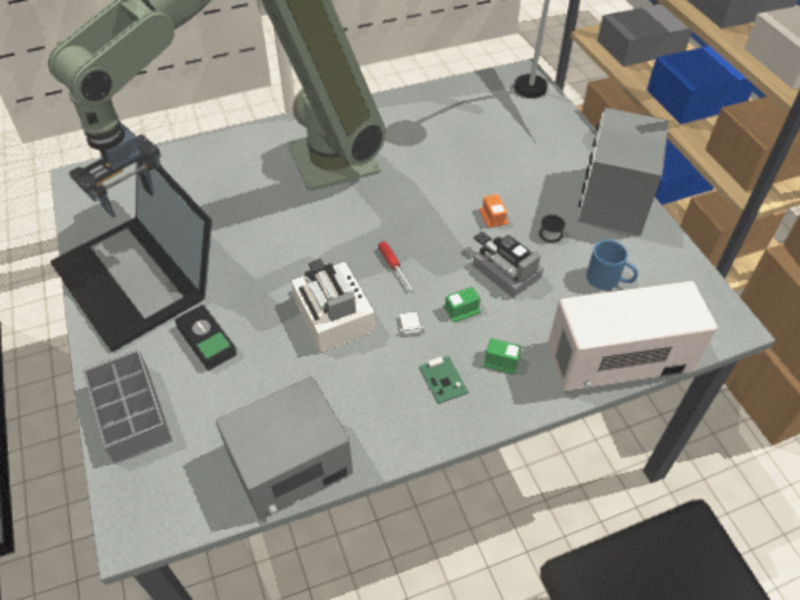

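The top view shows the charger with the black pack at (250,325), its tongue at (265,370). The tester is at (488,325) with its tongue at (493,374). Both docks point roughly along +x. I'll enlarge them next.

```bash
python3 - <<'E'
from h import *
import pickle
f=pickle.load(open('top.pkl','rb'))
P=cloud(f)
out=[]
for (u0,v0) in((130,172),(280,172)):
    c=f['image'][v0:v0+80,u0:u0+65,::-1]; c=cv2.convertScaleAbs(c,alpha=1.5,beta=20)
    out.append(cv2.resize(c,None,fx=6,fy=6,interpolation=cv2.INTER_NEAREST))
im=np.hstack(out)
for i in range(0,780,60): cv2.putText(im,str((130 if i<390 else 280)+(i%390)//6),(i,8),0,.3,(0,0,255))
for j in range(0,480,60): cv2.putText(im,str(172+j//6),(0,j+10),0,.3,(0,0,255))
cv2.imwrite('pics/crop0.png',im)
np.set_printoptions(linewidth=250)
print(f['fx'])
print(P[176:246:2,134:190:2,2].astype(int))
print(P[172:250:2,282:342:2,2].astype(int))
E
```

```text
474.42236001418115
[[  -1    0   -1    0   -4    4   -1    2    0   -3   -7    3    2    0    2    1    2    0    0    0    0    2    0   -1    1 1378   -3    2]
 [   5   -4    0    0    0   -2    0    4    2   -2    0    0    0    0    3   -5   -2    1    0   -1    3    0    0   -1   -1    0   -3   -2]
 [  -3    6   -6    6    1    3    0    0   -2    1   96   91   -1   -3    0   39   34   17    1    0   -3   -5   -2   -1    0    2    2   -3]
 [   3    0    0   -4    0    2    1   -2   94   94   92   99   77   38   39   36   41   35    2    0   -2   -3    0   -1   -2    2   -3    5]
 [  -6    1    4   -2    1   95   90   91   95   97   94   94   93   59   37   44   37   38    6   -4    2   -3    2    2    2    5    1    0]
 [  -4   -3    0   99   96  100   96   94   93   94   93   88   77   61   64   62   37   41   25    6   -1    4   -1   -1   -3   -1    5    1]
 [  -2   -2   93   98   94   92   93   88   90   85   84   75   62   45   61   62   39   38   38   -1    0    5   -1    3    1   -5    5   -3]
 [   1    0   95   95   95   93   87   80   66   91   92   99   53   65   64   6
[... 3380 characters left out ...]
 -2    1    0    1    0    4    3   -1   -5    1   52   48   52   50   48   45    1    3    1    2    1    3    3]
 [  -2   -3    0    5    2   -1   -2    0    1    1    3   -2    1   -2    2    2   49   52   51   48   52    4    0    0    3    0    0    1]
 [   2   -3    0    0   -2    0    5    1   -3    0    1    2   -5   -1   -3   -4   46   51    0    0    6   -1    3   -1    4   -6   -4    0]
 [   0    2    0    1    2   -1    1    7   -1    5   -3   -2    1    0    4    1    5    5    8    0    2    6    0   -3   -4    1    3    6]]
[[ 2 -2  0 ...  0  0  0]
 [ 0 -1 -2 ...  3  0  0]
 [ 1 -3 -1 ... -1 -1  2]
 ...
 [ 0 -5  5 ... -2 -1  1]
 [-2 -3  0 ... -1 -2  1]
 [-3  4 -3 ... -2 -2  0]]
```

View pics/crop0.png

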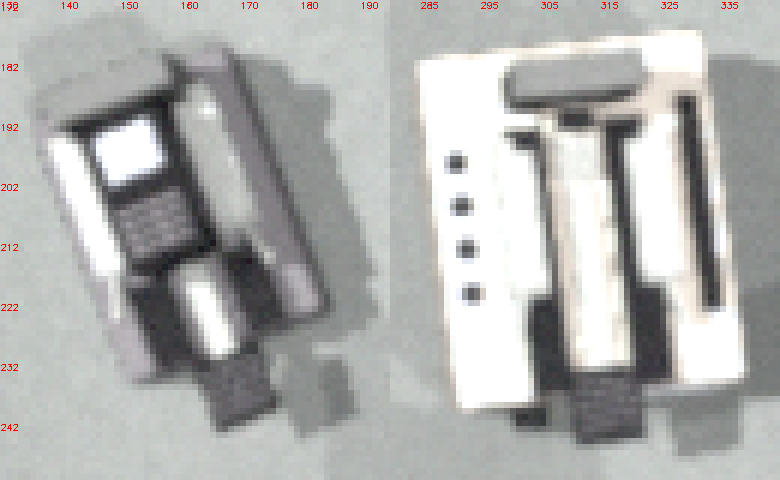

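The crop shows these pixels: charger pad at (170,237), pack top at (154,203), tester pad at (316.6,239.5). The tester's lips run from about v=193 to 217. Next I fit the frames.

```bash
cat > fit.py <<'E'
from h import *
import pickle
np.set_printoptions(precision=2,suppress=True,linewidth=200)
def fr(o,yaw): return np.array(o),np.array([np.cos(yaw),np.sin(yaw)]),np.array([-np.sin(yaw),np.cos(yaw)])
def edges(P,m,o,ex,ey,lo,hi,axis,ylo,yhi,step=4):
    """per strip: min/max of the coordinate along axis for points of mask m"""
    q=P[m][:,:2]-o; a=q@ex; b=q@ey
    if axis=='x': a,b=b,a
    r=[]
    for s in np.arange(lo,hi,step):
        k=(a>=s)&(a<s+step)&(b>ylo)&(b<yhi)
        if k.sum()>3: r.append((s+step/2,b[k].min(),b[k].max(),k.sum()))
    return np.array(r)
E
python3 - <<'E'
from fit import *
f=pickle.load(open('top.pkl','rb')); P=cloud(f)
pad=onplane(f,[[169.4,236.8]],49)[0]; pk=onplane(f,[[153.5,202.3]],96)[0]
d=pk-pad; yaw=np.arctan2(d[1],d[0]); print('charger',pad,pk,np.hypot(*d[:2]),yaw)
o=pk[:2]-24*np.array([np.cos(yaw),np.sin(yaw)]); o,ex,ey=fr(o,yaw)
z=P[...,2]
print('o',o)
print('pack top y',edges(P,(z>84)&(z<110),o,ex,ey,-16,90,'y',-60,60,8))
print('lips y',edges(P,(z>56)&(z<70),o,ex,ey,-24,64,'y',-50,50,8))
print('pack x',edges(P,(z>84)&(z<110),o,ex,ey,-20,20,'x',-60,100,8))
tp=onplane(f,[[316.1,239.1]],89)[0]
# slot centre at far end of the lips: inner lip edges about u=(548+640)/2 at v crop y 200
fa=onplane(f,[[280+(598-390)/6-.5,172+200/6-.5]],102)[0]
d=fa-tp; yaw=np.arctan2(d[1],d[0]); print('tester',tp,fa,yaw)
o=tp[:2]+72*np.array([np.cos(yaw),np.sin(yaw)]); o,ex,ey=fr(o,yaw); print('o',o)
print('lips y',edges(P,(z>97)&(z<110),o,ex,ey,-28,110,'y',-60,60,8))
print('lips x',edges(P,(z>97)&(z<110),o,ex,ey,-44,44,'x',-60,72,8))
print('block x',edges(P,(z>118),o,ex,ey,-44,44,'x',-60,120,8))
q=P[(z>30)]; q=q[(np.abs((q[:,:2]-o)@ey)<100)&(np.abs((q[:,:2]-o)@ex)<140)]; q2=q[(q[:,2]>73)&(q[:,2]<83)]
print('body',cv2.minAreaRect(q2[:,:2].astype(np.float32)))
E
```

```text
charger [459.09 231.62  49.  ] [552.94 265.13  96.  ] 99.64876212791776 0.34297319181778285
o [530.34 257.06]
pack top y [[-12.   -17.79  18.17  26.  ]
 [ -4.   -18.8   19.93  46.  ]
 [  4.   -18.76  20.44  43.  ]
 [ 12.   -18.38  20.28  46.  ]
 [ 20.   -18.44  20.75  43.  ]
 [ 28.   -18.48  21.06  45.  ]
 [ 36.   -19.11  20.35  45.  ]
 [ 44.   -19.4   21.76  44.  ]
 [ 52.   -18.53  20.43  43.  ]
 [ 60.   -19.2   23.81  26.  ]
 [ 68.   -28.16  30.86  70.  ]
 [ 76.   -27.71  29.07  67.  ]
 [ 84.   -22.25  28.22  10.  ]]
lips y [[-20.   -36.78  40.08  12.  ]
 [-12.   -34.74  38.04  25.  ]
 [ -4.   -37.61  40.04  33.  ]
 [  4.   -37.72  40.18  34.  ]
 [ 12.   -37.95  41.55  38.  ]
 [ 20.   -37.4   40.85  35.  ]
 [ 28.   -37.04  40.76  34.  ]
 [ 36.   -38.11  41.87  34.  ]
 [ 44.   -37.8   40.13  36.  ]
 [ 52.   -36.75  39.66  33.  ]
 [ 60.   -37.07  40.32  29.  ]]
pack x [[-16.   -10.64  81.35  98.  ]
 [ -8.   -11.58  81.56 103.  ]
 [  0.   -11.71  82.85  96.  ]
 [  8.   -11.49  80.63  98.  ]
 [ 16.   -11.84  81.28  96.  ]]
tester [ 441.11 -172.48   89.  ] [ 532.94 -169.62  102.  ] 0.03
[... 398 characters left out ...]
19  37.7   15.  ]]
lips x [[-32.   -36.56  52.75  86.  ]
 [-24.   -17.34  53.35  75.  ]
 [-16.   -14.07  64.4   50.  ]
 [  0.    41.4   65.13   9.  ]
 [  8.    42.26  65.9   13.  ]
 [ 16.    42.24  61.6    9.  ]
 [ 24.   -38.42  63.54  12.  ]
 [ 32.   -21.54  64.17  74.  ]
 [ 40.   -40.06  65.17  92.  ]]
block x [[-24.    68.65  82.58   6.  ]
 [-16.    64.93  82.63  22.  ]
 [ -8.    64.1   82.5   24.  ]
 [  0.    65.65  83.94  24.  ]
 [  8.    65.53  81.36  21.  ]
 [ 16.    65.72  82.2   21.  ]
 [ 24.    63.45  82.39  24.  ]
 [ 32.    62.49  80.45  23.  ]
 [ 40.    64.56  80.99  13.  ]]
body ((527.6367797851562, -164.3794403076172), (161.77761840820312, 134.4091339111328), 4.596611499786377)
```

```bash
python3 - <<'E'
from fit import *
f=pickle.load(open('top.pkl','rb')); P=cloud(f); z=P[...,2]
L=cv2.cvtColor(f['image'],cv2.COLOR_RGB2GRAY).astype(float)
for n,o,yaw,h in(('charger',(529.8,257.7),.353,50),('tester',(512.7,-165.6),.079,90)):
    o,ex,ey=fr(o,yaw); print(n)
    lip=(z>h+6)&(z<h+19); fl=(z>h-9)&(z<h+8)
    for s in((-39,-22),(22,39)):
        e=edges(P,lip,o,ex,ey,s[0],s[1],'x',-45,75,4); print(' lip x',np.median(e[:,1:3],0),e[:,2])
    e=edges(P,fl,o,ex,ey,-14,14,'x',-110,-30,4); print(' pad front',e[:,1])
    e=edges(P,fl,o,ex,ey,-86,-60,'y',-30,30,4); print(' pad y',e[:,1],e[:,2])
    # brightness profile along x at given y,z
    for y,zz in((-30,h+12.5),(30,h+12.5),(-24,h),(24,h),(0,h)):
        x=np.arange(-100,80,4.); w=np.c_[np.array(o)+x[:,None]*ex+y*ey,np.full(len(x),zz)]
        uv=cv2.projectPoints(w,np.array(f['rvec'],float),np.array(f['tvec'],float),f['K'],np.array(f['dist'],float))[0].reshape(-1,1,2).astype(np.float32)
        print(' prof',y,cv2.remap(L.astype(np.float32),uv,None,cv2.INTER_LINEAR).ravel().astype(int))
    e=edges(P,(z>h+28),o,ex,ey,-20,24,'x',58,130,8); print(' block x',e[:,1:3].T)
E
```

```text
charger
 lip x [-15.04  64.56] [65.29 63.23 73.63 64.56 64.26]
 lip x [-15.48  64.89] [64.35 65.87 64.35 65.43]
 pad front [-87.25 -88.72 -87.31 -88.72 -88.51 -87.62 -88.82]
 pad y [-13.03 -15.04 -13.75 -14.16 -13.51 -15.19 -13.2 ] [16.15 16.5  16.23 14.55 17.01 14.7  16.73]
 prof -30 [ 82  82  79  81  83  83  83  82  82  79  68  42  34  26  25  32  27  24  24  22  29  29  55  72  97 114 117 118 116 114 112 114 114 111 112 112 111 114 122 112  94  76  41  42  54]
 prof 30 [118 121 121 119 119 119 119 119 118 119  93  58  72  77  72  70  73  71  68  69  60  59  73  91 125 157 162 167 163 165 161 167 161 163 159 162 162 165 164 165 139 100  60  90 104]
 prof -24 [ 81  81  82  81  81  81  84  93  95  81  76  55  38  28  24  29  28  25  25  19  10  23  45  68  84 100 109 109 111 110 110 111 110 109 109 110 111 108 109 108  92  48  39  44  56]
 prof 24 [120 122 119 118 118 120 120 119 115 109  82  53  36  30  26  29  26  28  27  24  24  24  59  60  32  48  59  64  63  66  61  61  38  37  48  73  74  73  81  74  58  24  22  60 102]
 prof 0 [118 122 100  42  51  57  61  60  52  56  61 121 1
[... 844 characters left out ...]
69 155 124  87 128 169 122  89  86  91]
 prof -24 [120 118 120 114 109 102  87  76  93  61  28  27  26  28  26  24  25  26  27  30  67 115 136 140 138 134 134 134 137 140 135 133 134 137 139 139 124  56  26  65 119  91  39  87 105]
 prof 24 [109 108 108 108 100  74  67  64  63  54  28  27  24  28  28  25  26  28  27  30  84 141 162 161 161 161 161 160 161 160 159 160 159 161 159 160 146  65  37 101 169 101  48  79  89]
 prof 0 [121 120 112  65  37  55  52  53  54  54  58  83 151 162 162 163 163 163 164 162 161 161 162 163 162 162 162 161 161 162 160 160 158 148 149 148 151 154 116  41  32  61  52  90 105]
 block x [[64.07 63.84 65.86 66.31 64.43 63.94]
 [82.16 83.93 81.76 82.96 83.41 81.98]]
```

```bash
python3 - <<'E'
from fit import *
for n in('top','scene'):
    P=cloud(pickle.load(open(n+'.pkl','rb'))).reshape(-1,3)
    a=np.array([224,-529]);d=np.array([238,761]);d=d/np.hypot(*d);q=P[:,:2]-a;s=q@d;t=np.abs(q@[-d[1],d[0]])
    for lo in range(100,800,100):
        k=(s>lo)&(s<lo+100)&(t<130)&(P[:,2]<600); print(n,lo,np.percentile(P[k,2],99.5) if k.any() else None)
E
python3 -m handwheel '{"gripper":[1,1,1,1],"dp":[[0,0,-0.04],[0,0,-0.04],[0.0258,-0.0304,0],[0.0258,-0.0304,0]],"yaw":[0,0,0,0]}'
```

```text
top 100 598.66935228378
top 200 7.23192653122379
top 300 91.87904715488807
top 400 94.44403799277978
top 500 28.30533045037215
top 600 15.147656058826357
top 700 52.85544701047898
scene 100 599.3890021803063
scene 200 594.3145457237623
scene 300 585.8088132027183
scene 400 95.6661649417262
scene 500 30.37755547401236
scene 600 14.309136551014069
scene 700 57.37636017700706
time: 0.5
tool_pos: [247.9, -453.6, 294.6]
tool_rot: [3.14, -0.0, 0.398]
wrist_force: [0.5, -0.1, -0.1]
gripper_width: 0.674
grip_force: 0.0
```

```bash
python3 -m handwheel '{"gripper":[1,1,1,1,1,1,1,1,1,1,1,1],"dp":[[0.0258,-0.0304,0],[0.0258,-0.0304,0],[0.0258,-0.0304,0],[0.0258,-0.0304,0],[0.0258,-0.0304,0],[0.0258,-0.0304,0],[0.0258,-0.0304,0],[0.0258,-0.0304,0],[0.0258,-0.0304,0],[0.0258,-0.0304,0],[0.0258,-0.0304,0],[0.0258,-0.0304,0]],"yaw":[0,0,0,0,0,0,0,0,0,0,0,0]}'
python3 -m handwheel '{"gripper":[1,1,1,1,1,1,1,1],"dp":[[0.0258,-0.0304,0.02],[0.0258,-0.0304,0.02],[0.0258,-0.0304,0.02],[0.0258,-0.0304,0.02],[0.0258,-0.0304,0.03],[0,0,0.03],[0,0,0],[0,0,0]],"yaw":[0,0,0,0,0,0,3,0]}'
```

```text
time: 1.7
tool_pos: [390.8, 4.6, 293.8]
tool_rot: [3.141, 0.0, 0.4]
wrist_force: [-0.4, -0.5, 0.4]
gripper_width: 0.006
grip_force: 0.0
time: 2.5
tool_pos: [449.7, 193.3, 152.5]
tool_rot: [3.141, 0.003, 0.348]
wrist_force: [0.6, 0.2, 1.0]
gripper_width: 0.006
grip_force: 0.0
```

```bash
python3 -m handwheel '{"gripper":[1,1,1,1,1,1,1,1],"dp":[[0.0116,-0.0166,0],[0.0116,-0.0166,0],[0,0,0.03],[0,0,0.03],[0,0,0.024],[0,0,0.01],[0,0,0],[0,0,0]],"yaw":[0,0,0,0,0,0,0,0]}'; python3 - <<'E'
from h import *
s=telemetry.get_state();print(s['tool_pos'],s['wrist_force'])
im=np.hstack([cv2.resize(grab(n)['image'][b:b+100,a:a+100,::-1],(400,400),interpolation=cv2.INTER_CUBIC) for n,a,b in(('top',120,165),('scene',270,110))]);cv2.imwrite('pics/press.png',im)
E
```

```text
time: 3.3
tool_pos: [462.0, 232.6, 61.0]
tool_rot: [-3.141, -0.002, 0.347]
wrist_force: [0.1, 0.1, 0.6]
gripper_width: 0.006
grip_force: 0.0
[462.04260769 232.59365222  61.03338133] [0.05040833 0.09942191 0.56450711]
```

View pics/press.png

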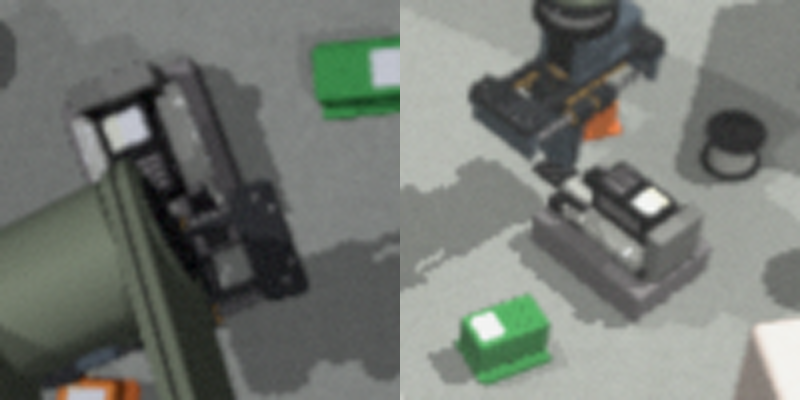

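The fingers are right above the tongue (scene crop at about (560,175)). Next I press down gradually.

```bash
python3 -m handwheel '{"gripper":[1,1,1,1,1],"dp":[[0,0,0.005],[0,0,0.005],[0,0,0.002],[0,0,0.002],[0,0,0]],"yaw":[0,0,0,0,0]}';python3 -m handwheel '{"gripper":[1,1,1],"dp":[[0,0,0.002],[0,0,0.001],[0,0,0]],"yaw":[0,0,0]}'
```

```text
time: 3.9
tool_pos: [461.1, 232.3, 45.8]
tool_rot: [3.141, -0.0, 0.347]
wrist_force: [-0.6, -0.4, 1.4]
gripper_width: 0.006
grip_force: 0.6
time: 4.2
tool_pos: [461.2, 232.3, 42.9]
tool_rot: [3.142, -0.0, 0.347]
wrist_force: [0.4, -0.3, 2.2]
gripper_width: 0.005
grip_force: 1.3
```

```bash
python3 -m handwheel '{"gripper":[1,1,1],"dp":[[0,0,0.001],[0,0,0],[0,0,0]],"yaw":[0,0,0]}';python3 -m handwheel '{"gripper":[1,1,1],"dp":[[0,0,0.001],[0,0,0],[0,0,0]],"yaw":[0,0,0]}'; python3 - <<'E'
from fit import *
P=cloud(grab('top'));z=P[...,2];o,ex,ey=fr((529.8,257.7),.348)
e=edges(P,(z>86)&(z<105),o,ex,ey,-16,18,'x',-30,62,4);print(e[:,1])
f=grab('scene');P=cloud(f);z=P[...,2];e=edges(P,(z>86)&(z<105),o,ex,ey,-16,18,'x',-30,100,4);print(e)
E
```

```text
time: 4.5
tool_pos: [461.2, 232.3, 42.0]
tool_rot: [3.142, -0.0, 0.347]
wrist_force: [0.5, 0.6, 2.3]
gripper_width: 0.003
grip_force: 1.3
time: 4.8
tool_pos: [461.2, 232.3, 41.2]
tool_rot: [3.142, -0.0, 0.347]
wrist_force: [-0.6, -0.8, 5.0]
gripper_width: 0.004
grip_force: 2.5
[-18.41  -8.3    5.22  12.76  19.85  19.36  20.68  19.24  17.89]
[[-14.   -19.78  79.76  29.  ]
 [-10.   -20.57  77.89  22.  ]
 [ -6.   -19.78  82.37  19.  ]
 [ -2.   -16.95  76.44  18.  ]
 [  2.   -20.49  77.19  25.  ]
 [  6.   -18.65  80.85  21.  ]
 [ 10.   -20.38  80.38  24.  ]
 [ 14.   -19.23  81.69  21.  ]
 [ 18.   -10.63  79.31   8.  ]]
```

```bash
python3 -m handwheel '{"gripper":[1,1,1,-1,-1,-1,-1,-1,-1,-1,-1],"dp":[[0,0,-0.005],[0,0,-0.03],[0,0,-0.045],[0,0,0],[0,0,0],[0,0,0],[0,0,0],[0,0,0],[0,0,0],[0,0,0],[0,0,0]],"yaw":[0,0,0,0,0,0,0,0,0,0,0]}'; python3 - <<'E'
from fit import *
o,ex,ey=fr((529.8,257.7),.348)
for n in('top','scene'):
    for g in (pickle.load(open(n+'.pkl','rb')),grab(n)):
        P=cloud(g);z=P[...,2]
        print(n,edges(P,(z>88)&(z<103),o,ex,ey,-16,18,'x',-30,62,4)[:,1],np.median(edges(P,(z>88)&(z<103),o,ex,ey,20,50,'y',-28,28,4)[:,1:3],0))
E
```

```text
time: 6.0
tool_pos: [461.0, 232.3, 120.8]
tool_rot: [3.141, 0.0, 0.347]
wrist_force: [0.0, 0.4, -0.3]
gripper_width: 0.674
grip_force: 0.0
top [ -9.32 -11.3  -11.32 -10.71 -11.41 -10.35 -11.15 -10.01 -11.46] [-19.33  19.45]
top [-17.58 -18.67 -18.55 -19.46 -20.09 -10.6   11.05  21.19  29.14] [-19.4   17.89]
scene [-13.07  -8.53 -13.04  -3.48  -6.01 -13.34 -13.23   3.23 -14.69] [-24.49  13.76]
scene [-19.29 -24.33 -12.83 -21.92 -21.95 -21.13 -19.76 -18.53  -9.35] [-24.22  14.99]
```

```bash
python3 -m handwheel '{"gripper":[-1,-1,-1,-1,-1,-1,-1,-1,-1,-1],"dp":[[0.03,0,0],[0.03,0,0],[0.029,0,0],[0,0,0],[0,0,0],[0,0,0.02],[0,0,0.02],[0,0,0.01],[0,0,0.003],[0,0,0]],"yaw":[0,0,0,0,0,0,0,0,0,0]}'
```

```text
time: 7.1
tool_pos: [544.3, 262.5, 68.0]
tool_rot: [3.141, 0.0, 0.348]
wrist_force: [0.2, 0.7, 0.6]
gripper_width: 1.001
grip_force: 0.0
```

```bash
python3 -m handwheel '{"gripper":[0.6,0.6,1,1,1,1,1,1,1,1,1,1],"dp":[[0,0,0],[0,0,0],[0,0,0],[0,0,0],[0,0,0],[0,0,0],[0,0,0],[0,0,0],[0,0,0],[0,0,0],[0,0,0],[0,0,0]],"yaw":[0,0,0,0,0,0,0,0,0,0,0,0]}'
```

```text
time: 8.3
tool_pos: [544.9, 262.2, 68.0]
tool_rot: [3.141, -0.0, 0.348]
wrist_force: [2.2, -4.2, 0.4]
gripper_width: 0.436
grip_force: 30.0
```

```bash
python3 -m handwheel '{"gripper":[1,1,1],"dp":[[0,0.001,0],[0,0,0],[0,0,0]],"yaw":[0,0,0]}'; python3 -m handwheel '{"gripper":[1,1,1,1],"dp":[[-0.004,0,0],[-0.006,0,0],[0,0,0],[0,0,0]],"yaw":[0,0,0,0]}'; python3 -c "
from h import *;s=telemetry.get_state();print(s['wrist_force'],s['wrist_torque'])"
```

```text
time: 8.6
tool_pos: [544.9, 262.1, 67.9]
tool_rot: [-3.141, -0.0, 0.347]
wrist_force: [0.4, 0.1, 0.9]
gripper_width: 0.434
grip_force: 30.0
time: 9.0
tool_pos: [534.7, 258.0, 67.9]
tool_rot: [3.142, 0.002, 0.347]
wrist_force: [-0.8, -0.3, 1.4]
gripper_width: 0.438
grip_force: 30.0
[-0.84706332 -0.34457585  1.43896222] [-0.005443    0.23507698 -0.00564577]
```

```bash
python3 -m handwheel '{"gripper":[1,1,1,1,1,1,1,1,1],"dp":[[-0.008,0,0],[-0.008,0,0],[-0.008,0,0],[-0.008,0,0],[-0.008,0,0],[-0.008,0,0],[-0.008,0,0],[0,0,0],[0,0,0]],"yaw":[0,0,0,0,0,0,0,0,0]}'
```

```text
time: 9.9
tool_pos: [483.1, 239.2, 68.1]
tool_rot: [3.142, -0.001, 0.347]
wrist_force: [-0.6, 0.8, -1.6]
gripper_width: 0.437
grip_force: 30.0
```

```bash
python3 -m handwheel '{"gripper":[1,1,1,1,1,1,1,1,1,1],"dp":[[0,0,-0.005],[0,0,-0.015],[0,0,-0.03],[0,0,-0.03],[-0.012,0.0267,0],[-0.012,0.0267,0],[-0.012,0.0267,0],[-0.012,0.0267,0],[-0.012,0.0267,0],[-0.012,0.0267,0]],"yaw":[0,0,0,0,0,0,0,0,0,0]}'
python3 -m handwheel '{"gripper":[1,1,1,1,1,1,1,1,1,1,1,1],"dp":[[-0.012,0.0267,0],[-0.012,0.0267,0],[-0.012,0.0267,0],[-0.012,0.0267,0],[-0.012,0.0267,0],[-0.012,0.0267,0],[-0.012,0.0267,0],[-0.011,0.0267,0],[0,0,0],[0,0,0],[0,0,0],[0,0,0]],"yaw":[0,0,0,0,0,0,0,0,7.6,7.7,0,0]}'; python3 - <<'E'
from fit import *
s=telemetry.get_state();print(s['tool_pos'],s['tool_rot'],s['wrist_force'])
im=[]
for n,a,b in(('top',270,165),('scene',160,125)):
    f=grab(n);pickle.dump(f,open(n+'1.pkl','wb'));im.append(cv2.resize(f['image'][b:b+100,a:a+100,::-1],(400,400),interpolation=cv2.INTER_CUBIC))
cv2.imwrite('pics/over.png',np.hstack(im))
E
```

```text
time: 10.9
tool_pos: [470.2, 62.9, 148.4]
tool_rot: [3.141, -0.001, 0.348]
wrist_force: [1.0, 0.5, -0.9]
gripper_width: 0.439
grip_force: 30.0
time: 12.1
tool_pos: [453.5, -169.3, 148.2]
tool_rot: [3.141, -0.0, 0.083]
wrist_force: [0.7, -0.5, -1.9]
gripper_width: 0.437
grip_force: 30.0
[ 453.52 -169.25  148.19] [ 3.14 -0.    0.08] [ 0.7  -0.5  -1.85]
```

View pics/over.png

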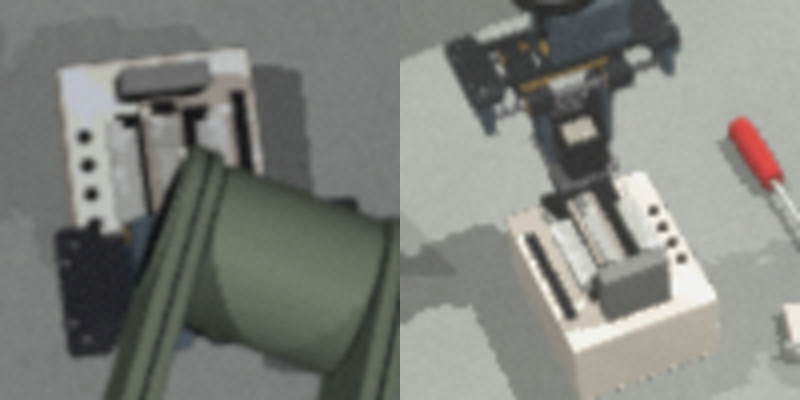

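```bash
python3 -m handwheel '{"gripper":[1,1,1,1,1,1,1],"dp":[[-0.003,0.0015,0],[0,0,0.015],[0,0,0.014],[0,0,0.005],[0,0,0.003],[0,0,0],[0,0,0]],"yaw":[0,0.2,0,0,0,0,0]}'
```

```text
time: 12.9
tool_pos: [450.8, -171.1, 111.4]
tool_rot: [3.141, -0.001, 0.077]
wrist_force: [0.3, -0.3, -1.3]
gripper_width: 0.436
grip_force: 30.0
```

```bash
python3 -m handwheel '{"gripper":[1,1,1,1],"dp":[[0,0,0.001],[0,0,0.001],[0,0,0.0005],[0,0,0]],"yaw":[0,0,0,0]}'
```

```text
time: 13.3
tool_pos: [450.4, -170.9, 108.4]
tool_rot: [3.142, 0.0, 0.077]
wrist_force: [1.0, 0.5, -1.5]
gripper_width: 0.44
grip_force: 30.0
```

```bash
python3 -m handwheel '{"gripper":[1,1],"dp":[[0,0,0.0005],[0,0,0]],"yaw":[0,0]}'; python3 -m handwheel '{"gripper":[1,1],"dp":[[0,0,0.0005],[0,0,0]],"yaw":[0,0]}'
```

```text
time: 13.5
tool_pos: [450.4, -170.9, 107.9]
tool_rot: [3.142, 0.0, 0.077]
wrist_force: [-0.5, 0.4, -1.2]
gripper_width: 0.435
grip_force: 30.0
time: 13.7
tool_pos: [450.4, -170.9, 107.4]
tool_rot: [3.142, 0.0, 0.077]
wrist_force: [0.1, 1.4, -1.0]
gripper_width: 0.435
grip_force: 30.0
```

```bash
python3 -m handwheel '{"gripper":[1,1,1],"dp":[[0,0,0.0005],[0,0,0],[0,0,0]],"yaw":[0,0,0]}'; python3 -m handwheel '{"gripper":[1,1,1],"dp":[[0,0,0.0005],[0,0,0],[0,0,0]],"yaw":[0,0,0]}'
```

```text
time: 14.0
tool_pos: [450.5, -170.9, 107.1]
tool_rot: [3.141, -0.0, 0.077]
wrist_force: [-1.0, -0.4, -0.4]
gripper_width: 0.432
grip_force: 30.0
time: 14.3
tool_pos: [450.7, -171.0, 107.0]
tool_rot: [3.141, -0.001, 0.077]
wrist_force: [-1.0, 0.8, 4.9]
gripper_width: 0.438
grip_force: 30.0
```

Floor found at TCP z of about 107.1. I'll ease up 0.4 mm and start sliding.

```bash
python3 -m handwheel '{"gripper":[1,1,1,1,1,1],"dp":[[0,0,-0.0004],[0.004,0,0],[0.004,0,0],[0.004,0,0],[0,0,0],[0,0,0]],"yaw":[0,0,0,0,0,0]}'; python3 -m handwheel '{"gripper":[1,1,1,1,1],"dp":[[0.003,0,0],[0.003,0,0],[0.003,0,0],[0,0,0],[0,0,0]],"yaw":[0,0,0,0,0]}'
```

```text
time: 14.9
tool_pos: [463.9, -170.6, 107.4]
tool_rot: [3.14, -0.003, 0.077]
wrist_force: [-0.4, -1.5, 4.6]
gripper_width: 0.437
grip_force: 30.0
time: 15.4
tool_pos: [472.4, -170.1, 107.5]
tool_rot: [3.14, -0.002, 0.077]
wrist_force: [0.0, -1.8, 7.2]
gripper_width: 0.434
grip_force: 30.0
```

```bash
python3 -m handwheel '{"gripper":[1,1,1],"dp":[[0,0.0004,-0.0004],[0,0,0],[0,0,0]],"yaw":[0,0,0]}'; python3 -m handwheel '{"gripper":[1,1,1,1,1],"dp":[[0.003,0,0],[0.003,0,0],[0.003,0,0],[0,0,0],[0,0,0]],"yaw":[0,0,0,0,0]}'; python3 -c "
from h import *;s=telemetry.get_state();print(s['wrist_force'],s['wrist_torque'])"
```

```text
time: 15.7
tool_pos: [472.3, -170.1, 107.6]
tool_rot: [3.14, -0.002, 0.077]
wrist_force: [1.0, -1.8, 4.6]
gripper_width: 0.437
grip_force: 30.0
time: 16.2
tool_pos: [480.1, -169.5, 107.4]
tool_rot: [3.14, 0.001, 0.077]
wrist_force: [-0.8, -1.9, 6.1]
gripper_width: 0.44
grip_force: 30.0
[-0.8176422  -1.90997409  6.1312535 ] [-0.46709347  0.34003858 -0.01560281]
```

```bash
python3 -m handwheel '{"gripper":[1,1,1],"dp":[[0,0.0004,-0.0005],[0,0,0],[0,0,0]],"yaw":[0,0,0]}'; python3 -m handwheel '{"gripper":[1,1,1,1,1,1],"dp":[[0.003,0,0],[0.003,0,0],[0.003,0,0],[0.003,0,0],[0,0,0],[0,0,0]],"yaw":[0,0,0,0,0,0]}'; python3 -c "
from h import *;s=telemetry.get_state();print(s['wrist_force'],s['wrist_torque'])"
```

```text
time: 16.5
tool_pos: [480.1, -169.5, 107.5]
tool_rot: [3.141, 0.001, 0.077]
wrist_force: [-0.0, -3.5, 2.1]
gripper_width: 0.439
grip_force: 30.0
time: 17.1
tool_pos: [493.0, -168.5, 107.7]
tool_rot: [3.141, -0.001, 0.077]
wrist_force: [0.6, -3.6, -0.9]
gripper_width: 0.44
grip_force: 30.0
[ 0.58203842 -3.60504971 -0.87183555] [-0.54597829 -0.15719303 -0.10385535]
```

```bash
python3 -m handwheel '{"gripper":[1,1,1],"dp":[[0,0.0008,0],[0,0,0],[0,0,0]],"yaw":[0,0,0]}'; python3 -m handwheel '{"gripper":[1,1,1,1,1,1],"dp":[[0.003,0,0],[0.003,0,0],[0.003,0,0],[0.003,0,0],[0,0,0],[0,0,0]],"yaw":[0,0,0,0,0,0]}'; python3 -c "
from h import *;s=telemetry.get_state();print(s['wrist_force'],s['wrist_torque'])"
```

```text
time: 17.4
tool_pos: [492.1, -168.7, 107.6]
tool_rot: [-3.141, 0.0, 0.077]
wrist_force: [0.8, 0.8, 0.8]
gripper_width: 0.44
grip_force: 30.0
time: 18.0
tool_pos: [504.5, -168.3, 107.6]
tool_rot: [-3.142, -0.0, 0.077]
wrist_force: [0.7, 0.0, 0.4]
gripper_width: 0.433
grip_force: 30.0
[0.70393962 0.04373741 0.40120181] [ 0.0319575  -0.00242305  0.00016739]
```

```bash
python3 -m handwheel '{"gripper":[1,1,1,1,1,1],"dp":[[0.003,0,0],[0.003,0,0],[0.003,0,0],[0.003,0,0],[0,0,0],[0,0,0]],"yaw":[0,0,0,0,0,0]}'; python3 -m handwheel '{"gripper":[1,1,1,1,1],"dp":[[0.002,0,0],[0.002,0,0],[0.002,0,0],[0,0,0],[0,0,0]],"yaw":[0,0,0,0,0]}'
```

```text
time: 18.6
tool_pos: [516.6, -167.4, 107.9]
tool_rot: [3.141, -0.0, 0.077]
wrist_force: [-0.6, -0.4, -0.4]
gripper_width: 0.437
grip_force: 30.0
time: 19.1
tool_pos: [522.7, -167.0, 107.9]
tool_rot: [3.141, -0.001, 0.077]
wrist_force: [-1.1, 0.1, 0.8]
gripper_width: 0.435
grip_force: 30.0
```

```bash
python3 -m handwheel '{"gripper":[1,1,1,1],"dp":[[0.002,0,0],[0.002,0,0],[0,0,0],[0,0,0]],"yaw":[0,0,0,0]}'; python3 -m handwheel '{"gripper":[1,1,1,1],"dp":[[0.002,0,0],[0.002,0,0],[0,0,0],[0,0,0]],"yaw":[0,0,0,0]}'
```

```text
time: 19.5
tool_pos: [524.7, -166.7, 107.5]
tool_rot: [-3.141, 0.004, 0.077]
wrist_force: [-5.6, -0.6, 2.7]
gripper_width: 0.443
grip_force: 30.0
time: 19.9
tool_pos: [531.2, -166.4, 108.0]
tool_rot: [3.141, -0.002, 0.077]
wrist_force: [0.7, 0.2, 0.6]
gripper_width: 0.437
grip_force: 30.0
```

```bash
for i in 1; do python3 -m handwheel '{"gripper":[1,1,1,1],"dp":[[0.001,0,0],[0.001,0,0],[0,0,0],[0,0,0]],"yaw":[0,0,0,0]}'; done; python3 -m handwheel '{"gripper":[1,1,1,1],"dp":[[0.001,0,0],[0.001,0,0],[0,0,0],[0,0,0]],"yaw":[0,0,0,0]}'
```

```text
time: 20.3
tool_pos: [532.4, -166.1, 107.8]
tool_rot: [3.142, -0.0, 0.077]
wrist_force: [0.7, 0.7, 1.1]
gripper_width: 0.434
grip_force: 30.0
time: 20.7
tool_pos: [533.2, -166.0, 107.5]
tool_rot: [-3.141, 0.002, 0.077]
wrist_force: [-4.6, -0.2, 2.2]
gripper_width: 0.438
grip_force: 30.0
```

```bash
python3 -m handwheel '{"gripper":[1,1,1],"dp":[[0.001,0,0],[0,0,0],[0,0,0]],"yaw":[0,0,0]}';python3 -m handwheel '{"gripper":[1,1,1],"dp":[[0.001,0,0],[0,0,0],[0,0,0]],"yaw":[0,0,0]}'
```

```text
time: 21.0
tool_pos: [535.0, -165.8, 107.6]
tool_rot: [-3.141, 0.001, 0.077]
wrist_force: [-4.7, 0.2, 1.8]
gripper_width: 0.438
grip_force: 30.0
time: 21.3
tool_pos: [536.2, -165.7, 107.6]
tool_rot: [-3.141, 0.0, 0.077]
wrist_force: [-4.9, -0.0, 1.2]
gripper_width: 0.441
grip_force: 30.0
```

```bash
python3 -m handwheel '{"gripper":[1,1,1],"dp":[[0.001,0,0],[0,0,0],[0,0,0]],"yaw":[0,0,0]}';python3 -m handwheel '{"gripper":[1,1,1],"dp":[[0.001,0,0],[0,0,0],[0,0,0]],"yaw":[0,0,0]}'
```

```text
time: 21.6
tool_pos: [537.3, -165.7, 107.6]
tool_rot: [-3.141, 0.0, 0.077]
wrist_force: [-3.5, 0.7, 0.8]
gripper_width: 0.44
grip_force: 30.0
time: 21.9
tool_pos: [538.3, -165.6, 107.7]
tool_rot: [-3.142, -0.0, 0.077]
wrist_force: [-3.9, 0.6, -0.6]
gripper_width: 0.437
grip_force: 30.0
```

```bash
python3 -m handwheel '{"gripper":[1,1,1],"dp":[[0.001,0,0],[0,0,0],[0,0,0]],"yaw":[0,0,0]}'
```

```text
time: 22.2
tool_pos: [539.3, -165.6, 107.6]
tool_rot: [3.142, -0.0, 0.077]
wrist_force: [-3.1, 0.1, -1.3]
gripper_width: 0.434
grip_force: 30.0
```

```bash
python3 -m handwheel '{"gripper":[1,1,1],"dp":[[0.001,0,0],[0,0,0],[0,0,0]],"yaw":[0,0,0]}';python3 -m handwheel '{"gripper":[1,1,1],"dp":[[0.001,0,0],[0,0,0],[0,0,0]],"yaw":[0,0,0]}'
```

```text
time: 22.5
tool_pos: [540.3, -165.5, 107.6]
tool_rot: [3.142, 0.0, 0.077]
wrist_force: [-4.6, 0.3, -0.7]
gripper_width: 0.439
grip_force: 30.0
time: 22.8
tool_pos: [541.2, -165.5, 107.6]
tool_rot: [-3.142, 0.0, 0.077]
wrist_force: [-4.5, 0.5, -2.7]
gripper_width: 0.437
grip_force: 30.0
```

```bash
python3 -m handwheel '{"gripper":[1,1,1],"dp":[[0.001,0,0],[0,0,0],[0,0,0]],"yaw":[0,0,0]}'
```

```text
time: 23.1
tool_pos: [542.2, -165.4, 107.6]
tool_rot: [-3.142, 0.0, 0.077]
wrist_force: [-4.3, 0.1, -3.3]
gripper_width: 0.442
grip_force: 30.0
```

```bash
python3 -m handwheel '{"gripper":[1,1,1],"dp":[[0.001,0,0.0002],[0,0,0],[0,0,0]],"yaw":[0,0,0]}'
```

```text
time: 23.4
tool_pos: [542.6, -165.4, 107.5]
tool_rot: [3.142, 0.002, 0.077]
wrist_force: [-6.9, -0.3, -0.1]
gripper_width: 0.436
grip_force: 30.0
```

```bash
python3 -m handwheel '{"gripper":[1,1,1],"dp":[[0.001,0,0],[0,0,0],[0,0,0]],"yaw":[0,0,0]}'
```

```text
time: 23.7
tool_pos: [542.7, -165.4, 107.5]
tool_rot: [3.142, 0.003, 0.078]
wrist_force: [-8.7, -0.6, 0.7]
gripper_width: 0.435
grip_force: 30.0
```

```bash
python3 -m handwheel '{"gripper":[1,1,1],"dp":[[0.001,0,0],[0,0,0],[0,0,0]],"yaw":[0,0,0]}'
```

```text
time: 24.0
tool_pos: [542.8, -165.4, 107.4]
tool_rot: [-3.141, 0.005, 0.078]
wrist_force: [-9.6, -0.5, 1.2]
gripper_width: 0.438
grip_force: 30.0
```

```bash
python3 -m handwheel '{"gripper":[1,1,1],"dp":[[0.001,0,0],[0,0,0],[0,0,0]],"yaw":[0,0,0]}'
```

```text
time: 24.3
tool_pos: [543.1, -165.3, 107.1]
tool_rot: [-3.141, 0.007, 0.078]
wrist_force: [-11.3, -1.8, 0.8]
gripper_width: 0.433
grip_force: 30.0
```

```bash
python3 -m handwheel '{"gripper":[1,1,1,1],"dp":[[-0.002,0,0],[-0.002,0,0],[-0.001,0,0],[0,0,0]],"yaw":[0,0,0,0]}';python3 -m handwheel '{"gripper":[1,1,1,1],"dp":[[-0.001,0,0],[-0.001,0,0],[0,0,0],[0,0,0]],"yaw":[0,0,0,0]}'
```

```text
time: 24.7
tool_pos: [541.3, -165.6, 107.6]
tool_rot: [3.141, -0.0, 0.077]
wrist_force: [-4.0, -0.1, -1.5]
gripper_width: 0.439
grip_force: 30.0
time: 25.1
tool_pos: [539.5, -165.8, 107.6]
tool_rot: [3.141, -0.0, 0.077]
wrist_force: [-4.1, -0.8, -2.2]
gripper_width: 0.438
grip_force: 30.0
```

```bash
python3 -m handwheel '{"gripper":[1,1,1,1],"dp":[[-0.001,0,0],[-0.001,0,0],[0,0,0],[0,0,0]],"yaw":[0,0,0,0]}'
```

```text
time: 25.5
tool_pos: [539.1, -165.9, 108.1]
tool_rot: [3.141, -0.004, 0.077]
wrist_force: [1.9, 0.9, -2.8]
gripper_width: 0.433
grip_force: 30.0
```

```bash
python3 -m handwheel '{"gripper":[1,1,1],"dp":[[-0.0015,0,0],[0,0,0],[0,0,0]],"yaw":[0,0,0]}'
```

```text
time: 25.8
tool_pos: [539.0, -165.9, 108.2]
tool_rot: [3.141, -0.007, 0.076]
wrist_force: [6.5, 0.2, -5.0]
gripper_width: 0.437
grip_force: 30.0
```

The pull test holds: the pack stays put under 6.5 N. I'll relax the arm, open the gripper and lift.

```bash
python3 -m handwheel '{"gripper":[1,1,-1,-1,-1,-1,-1,-1,-1,-1,-1,-1],"dp":[[0.002,0,0.0003],[0,0,0],[0,0,0],[0,0,0],[0,0,0],[0,0,0],[0,0,0],[0,0,0],[0,0,0],[0,0,0],[0,0,0],[0,0,0]],"yaw":[0,0,0,0,0,0,0,0,0,0,0,0]}'; python3 -m handwheel '{"gripper":[-1,-1,-1,-1,-1,-1,-1,-1,-1,-1],"dp":[[0,0,-0.01],[0,0,-0.03],[0,0,-0.04],[0,0,-0.04],[0,0,-0.04],[-0.04,0,0],[-0.04,0,0],[-0.04,0,0],[0,0,0],[0,0,0]],"yaw":[0,0,0,0,0,0,0,0,0,0]}'; python3 - <<'E'
from fit import *
im=[];o,ex,ey=fr((500.1,-166.6),.079)
for n,a,b in(('top',270,165),('scene',160,125)):
    f=grab(n);im.append(cv2.resize(f['image'][b:b+100,a:a+100,::-1],(400,400),interpolation=cv2.INTER_CUBIC))
    P=cloud(f);z=P[...,2];m=(z>126)&(z<145)
    print(n,edges(P,m,o,ex,ey,-16,18,'x',-30,130,4)[:,1:3].T,edges(P,m,o,ex,ey,10,70,'y',-28,28,6)[:,1:3].T)
cv2.imwrite('pics/end.png',np.hstack(im))
E
```

```text
time: 27.0
tool_pos: [537.8, -165.8, 107.3]
tool_rot: [3.141, -0.0, 0.077]
wrist_force: [-0.1, 0.6, 0.6]
gripper_width: 1.003
grip_force: 0.0
time: 28.0
tool_pos: [418.1, -175.1, 268.4]
tool_rot: [3.14, -0.003, 0.076]
wrist_force: [0.1, 0.6, 0.1]
gripper_width: 0.995
grip_force: 0.0
top [[ 2.25  2.43  3.08  3.31  3.93  4.38  2.08  2.56  2.92]
 [95.14 95.92 96.28 94.41 93.73 95.3  95.62 95.55 96.03]] [[-19.83 -20.73 -22.09 -19.4  -17.79 -18.91 -18.86 -17.28 -17.96 -18.08]
 [ 19.78  21.15  20.64  20.15  19.51  20.99  20.57  20.12  21.19  20.79]]
scene [[-0.4   2.95 10.69  1.47  2.    1.68  6.78  2.47 80.31]
 [98.14 96.68 99.53 97.47 93.91 95.78 98.52 94.62 96.98]] [[-22.96 -24.72 -24.73 -23.87 -23.86 -25.24 -24.28 -23.97 -24.84 -23.92]
 [ 13.21  14.35  14.76  13.4   14.92   8.71  15.8   12.72  15.52  15.1 ]]
```

View pics/end.png

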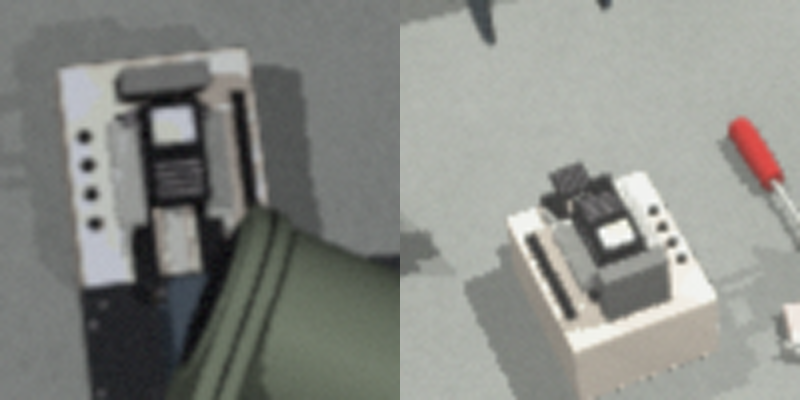

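The pack sits straight in the tester, against its stop, with its origin at x of about 38 mm. That matches the estimated latch depth of 38.5 mm. The gripper is clear of everything.

```bash
python3 -c "
from rig import job;print(job.close_job())"
```

```text
the job is handed in; nothing more can be done
None
```

The pack is out of the charger and latched in the tester (it held a 6.5 N pull, catch not read directly), the gripper is clear, and the job was handed in at about 28 s; no verdict was returned.

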